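Make up two electrical spares kits

TASK

Make up two kits from the parts on the bench. Long tray: press the fuse fully home into the spring clips of the fuse base in its end bay, stand the contactor upright in the middle bay and the small cable gland upright in the other end bay. Short tray: the relay and the large cable gland, each standing upright in a bay of its own (either way round); leave the small carton and the round tin where they are.

Things in the scene. Friction and masses are not known exactly. Their poses are not given: they have to be found in the camera images.
- long_tray: grey plastic tray fixed to the bench, 246 x 120 mm (its x by y), low rim 16 mm high, walls and dividers 4 mm, floor 4 mm thick. Three bays in a row along its x, each 76.7 x 112 mm inside, centres at x = -80.7 (holds the fuse base), 0 and +80.7 mm. Origin: centre of its underside, on the bench.
- short_tray: the shorter tray of the same kind, fixed, 165 x 120 mm, same rim, walls and floor. Two empty bays 76.7 x 112 mm, centres at x = -40.4 and +40.4 mm. Origin: centre of its underside, on the bench.
- fuse_base: black base with copper spring clips, fixed in the long tray's bay at tray x = -80.7, same axes. Origin: centre of its underside, 4 mm above the bench. Plate 50 x 100 x 6 mm. Clips 12 mm wide at y = -31 and +31, lips to z = 55, free between. Jaws open along x, 18 mm apart at rest; the fuse, along y, snaps in pressed straight down with 5 to 10 N. Home: fuse axis at x = 0, z = 36, middle at y = 0.
- fuse: cylindrical cartridge fuse, white ceramic with brass end caps, diameter 24 mm, length 80 mm, 70 g, lying on the bench. Origin at its middle, on its axis (12 mm above the bench); its x axis runs along its length, y and z turn with it if it rolls.
- contactor: black stepped block with steel terminal screws, 250 g: lower part 52 x 45 mm (x by y) and 34 mm high, upper part 32 x 45 mm up to 58 mm (a thin grey cap on top to 60 mm). Can be gripped across its y (45 mm). Origin: centre of its underside, z up.
- relay: white upright block with a black foot, 100 g: foot 36 x 28 mm (x by y), 10 mm high, body 34 x 27.5 mm up to 58 mm, thin black tab on top. Origin: centre of its underside, z up.
- large_gland: the larger brass cable gland, upright: hexagonal flange 42 mm over corners and 15 mm high, then a black ring and a round nut of 39 mm diameter from 20 to 43 mm, tapering to the top at 52 mm; 160 g. Origin: centre of its underside, z up.
- small_gland: the smaller brass cable gland, upright, same form: flange 26 mm over corners and 10 mm high, round nut of 24 mm diameter from 14 to 29 mm, tapering to the top at 36 mm; 60 g. Origin: centre of its underside, z up.
- carton: small brown cardboard carton, loose, not part of the kits, 48 x 40 mm and 56 mm high. Origin: centre of its underside.
- tin: low round steel tin, loose, not part of the kits, diameter 58 mm, 30 mm high. Origin: centre of its underside.

How it is judged:
By the outcome, as a careful person would: the job done as asked, in the order asked, and still so for the second after the job is handed in, with the robot touching nothing.
It also fails if it takes over 128 s, if anything falls off the work surface, if the arm or the gripper's body presses on something with over 40 N, if the wrist force passes 120 N, or if a joint passes its speed limit or range.

ROBOT

A 7-joint arm with a two-finger parallel gripper is mounted at the origin on the work surface. World frame = base frame: x ahead of the robot, y to its left, z up, the work surface at z = 0. Lengths are in m, angles in degrees, forces in N, time in s.
With the tool pointing down it reaches from about 0.425 to 1.025 m from the base axis. Payload 9.4 kg.
Tool frame: the origin (TCP) lies midway between the tips of the shut fingers; the grasp point (between the pads) lies 19 mm behind it (arm.grip_point_offset is the distance from the TCP to the grasp point, in m); z points along the fingers, y is the line along which they close (so a half turn about z gives the same grasp; the last joint's range is limited). The gripper opens to 93 mm and grips with 3 to 60 N. Pads are 15 mm wide; open, the fingers measure 128 mm over their backs; the gripper's body (75 mm by 188 mm) begins 65 mm behind the grasp point.
Start: joints at [59.719, 34.337, -0.143, 91.639, 0.103, 54.024, -4.572], TCP at [0.317, -0.652, 0.219] pointing down, gripper open.
Joint ranges: [-147.43, 147.43], [-19.82, 112.94], [-74.19, 73.91], [6.32, 146.72], [-59.91, 239.91], [6.04, 106.73], [-150.56, 150.56]. Speed limits (degrees/s): [127.2, 127.2, 172.46, 172.46, 180, 180, 180].

INTERFACE

Orientations are given as a 3x3 rotation matrix whose columns are the frame's x, y, z axes.
In Python, from workcell import arm, vision, nets gives the robot as it stands. The module is installed in compiled form; this text tells all that it offers.
- The arm moves only by the shell command python3 -m pendant 'ROWS' [FORCE]. ROWS is JSON, a list of rows, each a list of 7 numbers: the turn, a rotation vector about the tool's x, y, z in rad, then the shift along the tool's x, y, z in cm, then the closure, from -1 (fully open) to 1 (shut). In form: [[ax, ay, az, x, y, z, grip], ...]. A call has 1 to 12 rows; each row is the pose to reach, as a shift and turn from the pose commanded when the call began, along the tool's axes at that moment; what a row does not reach only later rows make up. A row lasts 1/10 s, in which the tool goes at most 50 mm and 8.59 degrees, less where a joint would pass 70% of its speed; a pose out of reach is approached as far as the arm can. A call with a gripper value outside its range is refused whole. The fingers move at their own pace and stop on an object; FORCE is the grip in N (left out, the last holds). Time passes only in rows, so rows that repeat a pose let the fingers close. It gives the time, the measured TCP pose, the force, the opening and the grip force at its end, in the units of the state.
- arm.read_state(): the state, without advancing time (a new reading comes with each control period).
- vision.capture(name): name is "scene" or "top"; returns the picture (480x640x3 uint8, blue, green, red); there is no depth.
- vision.calibration(name): a dict with "mtx" (3x3 intrinsics, pixels), "k1" (the pictures are not rectified: a ray, as slopes to the right and down, at radius r is drawn at 1 + k1 r^2 times it, then the intrinsics apply), "R" (3x3) and "t" (3): a world point X has camera coordinates R X + t. Camera axes: x right, y down, z forward; pixel columns grow to the right and rows downward; lengths in m; the calibration is good to about 2 mm. A picture is of the moment at which its call begins. calibration takes no time and is no camera call.
- arm.sign_off(): hands the job in; it is judged then, once.
Trained networks look in the newest picture that a camera, given by its name, has taken for a name from the list of things; names that differ only in an ending like _2 or _b are one class to them, and where a whole thing is asked for, a point or a joint stands for the part that bears it (a point fixed in the world has none). Each returns a list of dicts, best first, with "confidence" (0 to 1); they miss things now and then, are a little off and sometimes report something else, mostly with a low value. They report only what shows in the picture. A call takes as long as a camera call.
- nets.regions_of(thing, camera): "pixels" (480x640 bool, what is visible of it) and "box" ([left, top, right, bottom] in pixels, round what is visible of it).
The state is a dict: "time": time; "joints": joint angles; "dq": joint speeds; "tau": joint torques, N m; "tool_pos": TCP position; "orientation": TCP orientation; "wrist_force": force on the tool from outside, world axes, zero at the start; "ft_torque": the same for the moment, N m; "gripper_width": finger opening in m; "grasp_force": force on a finger pad.
Only numpy, scipy, OpenCV 4.12 (cv2) and the standard library are available. Lean on these libraries where they do the work, as an engineer would, in place of code of your own. Each camera call takes 0.05 s, during which the arm holds its last target. There are 200 camera calls.

## Working session

There is one attempt and no reset: what is moved stays moved. The work goes in short steps, Python scripts to look and compute and a shell command to move; the robot and the scene stay as the last step left them, time stands still between calls to the robot, and variables do not carry over. Pictures are saved under pics/ and viewed, at most 14 in all, crops included, and the job is handed in when it is done.

```bash
mkdir -p pics; ls
python3 - <<'E'
from workcell import arm, vision, nets
import cv2,numpy as np
for c in("scene","top"):
    cv2.imwrite(f"pics/{c}0.png",vision.capture(c))
    k=vision.calibration(c); print(c,np.round(k["mtx"],1).tolist(),k["k1"],np.round(k["R"],3).tolist(),np.round(k["t"],3).tolist())
s=arm.read_state(); print(s, arm.grip_point_offset)
E
```

```text
pics
scene [[518.1, 0.0, 322.6], [0.0, 518.1, 240.2], [0.0, 0.0, 1.0]] -0.0313147139474758 [[0.822, 0.569, -0.01], [0.34, -0.505, -0.793], [-0.456, 0.649, -0.609]] [-0.448, -0.158, 1.467]
top [[460.4, 0.0, 317.2], [0.0, 460.4, 244.5], [0.0, 0.0, 1.0]] 0.0036187902699746956 [[0.012, -1.0, -0.022], [-0.999, -0.011, -0.034], [0.034, 0.022, -0.999]] [-0.007, 0.539, 0.965]
{'time': 0.1, 'joints': array([59.71707511, 34.37954955, -0.14485951, 91.67510545,  0.10439893,
       54.02380376, -4.57246831]), 'dq': array([ 0.02157583, -0.01980646,  0.03440956,  0.02463479, -0.02618355,
        0.01643541,  0.04695016]), 'tau': array([ 5.83022964e-03, -7.66548157e+01,  1.50237489e+00, -2.52938175e+01,
       -5.23675152e-02,  1.35092862e-02,  7.26142525e-05]), 'tool_pos': array([ 0.31633723, -0.65187452,  0.21785912]), 'orientation': array([[ 8.99622863e-01,  4.36667114e-01, -7.32303560e-04],
       [ 4.36667701e-01, -8.99622134e-01,  1.15535643e-03],
       [-1.54290332e-04, -1.35915837e-03, -9.99999064e-01]]), 'wrist_force': array([-0.77352925, -0.13116974, -0.13939162]), 'ft_torque': array([-0.00405433,  0.00634617, -0.00319677]), 'grasp_force': 0.0, 'gripper_width': 0.09318622270280653} 0.0188
```

View pics/top0.png

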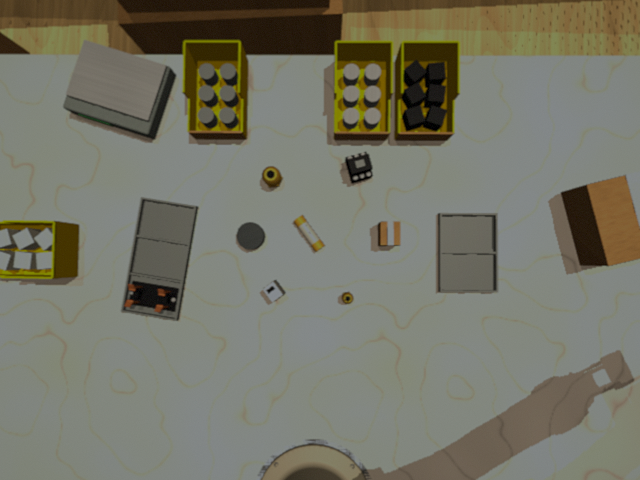

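View pics/scene0.png

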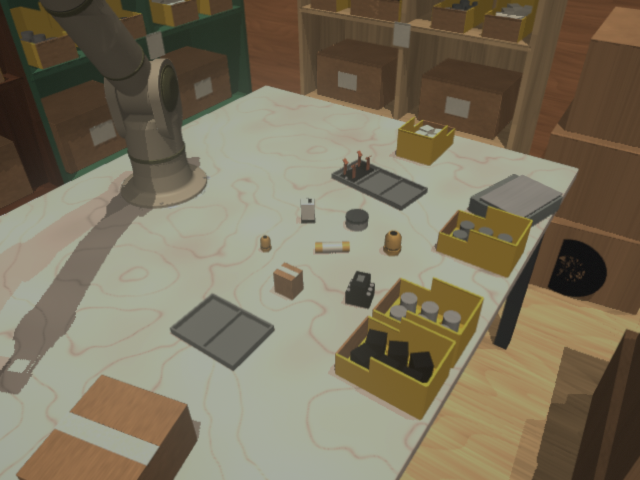

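The top view shows: long tray at (160,258) with its fuse base at the lower end (150,297), short tray (467,252), fuse (309,233), contactor (359,167), small gland (347,298), relay (272,291), large gland (271,177), carton (389,234) and tin (250,236). I'll fit model silhouettes to the masks in both views.

```bash
cat > h.py <<'E'
from workcell import arm, vision, nets
import cv2,numpy as np
from scipy.optimize import minimize
C={c:vision.calibration(c) for c in("scene","top")}
def proj(c,X):
    k=C[c]; P=np.asarray(X)@np.array(k["R"]).T+k["t"]; s=P[:,:2]/P[:,2:]
    s=s*(1+k["k1"]*(s**2).sum(1,keepdims=True)); M=np.array(k["mtx"])
    return s@M[:2,:2].T+M[:2,2]
def box(w,d,z0,z1): return np.array([[x*w/2,y*d/2,z] for x in(-1,1) for y in(-1,1) for z in(z0,z1)])
def ring(r0,r1,z0,z1,n=24):
    a=np.arange(n)*2*np.pi/n
    return np.vstack([np.c_[r*np.cos(a),r*np.sin(a),0*a+z] for r,z in((r0,z0),(r1,z1))])
def fuse():
    p=ring(12,12,-40,40); return np.c_[p[:,2],p[:,0],p[:,1]+12]
M=dict(long_tray=[box(246,120,0,16)],short_tray=[box(165,120,0,16)],fuse=[fuse()],
 contactor=[box(52,45,0,34),box(32,45,0,60)],relay=[box(36,28,0,10),box(34,27.5,0,58)],
 large_gland=[ring(21,21,0,15,6),ring(19.5,19.5,15,43),ring(19.5,15,43,52)],
 small_gland=[ring(13,13,0,10,6),ring(12,12,10,29),ring(12,9,29,36)],
 carton=[box(48,40,0,56)],tin=[ring(29,29,0,30)])
S=4
def sil(c,parts,p,bx):
    cs,sn=np.cos(p[2]),np.sin(p[2]);R=np.array([[cs,-sn,0],[sn,cs,0],[0,0,1]])
    im=np.zeros(((bx[3]-bx[1])*S,(bx[2]-bx[0])*S),np.uint8)
    for q in parts:
        u=proj(c,q/1000@R.T+[p[0],p[1],p[3] if len(p)>3 else 0])
        u=((u+.5-bx[:2])*S-.5)*16
        cv2.fillConvexPoly(im,cv2.convexHull(np.round(u).astype(np.int32)),1,shift=4)
    return cv2.resize(im.astype(np.float32),None,fx=1/S,fy=1/S,interpolation=cv2.INTER_AREA)
def ground(c,u,z):
    k=C[c];f=lambda x:((proj(c,[[x[0],x[1],z]])[0]-u)**2).sum()
    return minimize(f,[.6,0],method="Nelder-Mead",options=dict(xatol=1e-5,fatol=1e-4)).x
def find(n,cams=("top","scene"),p0=None,z=0):
    ms={}
    for c in cams:
        r=nets.regions_of(n,c)
        if r and r[0]["confidence"]>.3:
            m=r[0]["pixels"]; b=np.array(r[0]["box"]).astype(int); b=np.r_[np.maximum(b[:2]-12,0),np.minimum(b[2:]+12,[640,480])]
            ms[c]=(m[b[1]:b[3],b[0]:b[2]].astype(np.float32),b,r[0]["confidence"])
    if not ms: return None
    out={}
    for cs in ([("top",),("scene",),("top","scene")]):
        if not all(c in ms for c in cs): continue
        best=None
        m,b,_=ms[cs[0]]; v,u=np.nonzero(m>.5); g=ground(cs[0],np.array([u.mean()+b[0],v.mean()+b[1]]),.02+z)
        def f(q): 
            p=[q[0],q[1],q[2]*10,z]
            return np.mean([np.abs(sil(c,M[n],p,ms[c][1])-ms[c][0]).sum()/ms[c][0].sum() for c in cs])
        for y in ([0] if n in("tin",) else np.radians(np.arange(0,60,20) if "gland" in n else np.arange(0,180,20))):
            x0=np.array([g[0],g[1],y/10]);sx=np.vstack([x0,x0+[.01,0,0],x0+[0,.01,0],x0+[0,0,.02]])
            o=minimize(f,x0,method="Nelder-Mead",options=dict(initial_simplex=sx,xatol=1e-5,fatol=1e-4,maxiter=150))
            if best is None or o.fun<best.fun: best=o
        out["+".join(cs)]=(best.x*[1,1,10],best.fun)
    for k,(x,e) in out.items(): print(n,k,"x %.4f y %.4f yaw %.1f err %.3f"%(x[0],x[1],np.degrees(x[2])%180,e),[round(float(ms[c][2]),2) for c in ms],flush=True)
    return out
E
python3 - <<'E'
from h import *
vision.capture("scene");vision.capture("top")
for n in M: find(n)
for n in("fuse_base",):
  for c in C:
    r=nets.regions_of(n,c); print(n,c,[(x["confidence"],list(x["box"])) for x in r])
print(arm.read_state()["time"])
E
```

```text
long_tray top x 0.5064 y 0.3337 yaw 171.3 err 0.026 [0.77, 0.73]
long_tray scene x 0.5032 y 0.3328 yaw 170.6 err 0.050 [0.77, 0.73]
long_tray top+scene x 0.5051 y 0.3332 yaw 171.1 err 0.045 [0.77, 0.73]
short_tray top x 0.5265 y -0.3166 yaw 0.4 err 0.013 [0.71, 0.71]
short_tray scene x 0.5235 y -0.3176 yaw 179.9 err 0.030 [0.71, 0.71]
short_tray top+scene x 0.5254 y -0.3167 yaw 0.2 err 0.034 [0.71, 0.71]
fuse top x 0.5639 y 0.0170 yaw 36.9 err 0.099 [0.89, 0.86]
fuse scene x 0.5615 y 0.0158 yaw 37.0 err 0.101 [0.89, 0.86]
fuse top+scene x 0.5625 y 0.0163 yaw 36.4 err 0.110 [0.89, 0.86]
contactor top x 0.7018 y -0.0861 yaw 15.5 err 0.052 [0.78, 0.91]
contactor scene x 0.6991 y -0.0877 yaw 18.1 err 0.088 [0.78, 0.91]
contactor top+scene x 0.7001 y -0.0868 yaw 17.6 err 0.103 [0.78, 0.91]
relay top x 0.4429 y 0.0860 yaw 33.6 err 0.200 [0.83, 0.71]
relay scene x 0.4419 y 0.0829 yaw 35.5 err 0.062 [0.83, 0.71]
relay top+scene x 0.4413 y 0.0847 yaw 36.2 err 0.166 [0.83, 0.71]
large_gland top x 0.6794 y 0.0947 yaw 44.2 err 0.114 [0.69, 0.74]
large_gland scene x 0.6782 y 0.0914 yaw 34.0 err 0.073 [0.69, 0.74]
large_gland top+scene x 0.6783 y 0.0941 yaw 44.2 err 0.120 [0.69, 0.74]
small_gland top x 0.4301 y -0.0655 yaw 179.2 err 0.144 [0.6, 0.74]
small_gland scene x 0.4273 y -0.0679 yaw 45.7 err 0.086 [0.6, 0.74]
small_gland top+scene x 0.4282 y -0.0666 yaw 43.8 err 0.194 [0.6, 0.74]
carton top x 0.5630 y -0.1494 yaw 0.5 err 0.047 [0.72, 0.68]
carton scene x 0.5593 y -0.1494 yaw 2.3 err 0.059 [0.72, 0.68]
carton top+scene x 0.5609 y -0.1493 yaw 0.7 err 0.073 [0.72, 0.68]
tin top x 0.5066 y -0.0266 yaw 101.1 err 1.000 [0.69, 0.95]
tin scene x 0.5537 y 0.1368 yaw 8.0 err 0.123 [0.69, 0.95]
tin top+scene x 0.5066 y -0.0266 yaw 101.1 err 1.000 [0.69, 0.95]
fuse_base scene [(0.85, [340.3, 149.1, 374.5, 182.4])]
fuse_base top [(0.87, [125.6, 281.2, 179.8, 311.3])]
1.2
```

```bash
cat > go.py <<'E'
import sys,numpy as np
from workcell import arm
from scipy.spatial.transform import Rotation as Ro
# go.py x y z yaw(of tool x, deg) : TCP target, prints turn (rad) and shift (cm) in tool axes
x,y,z,w=map(float,sys.argv[1:5]); s=arm.read_state(); R=s["orientation"]
c,n=np.cos(np.radians(w)),np.sin(np.radians(w)); T=np.array([[c,n,0],[n,-c,0],[0,0,-1]])
d=R.T@(np.array([x,y,z])-s["tool_pos"])*100
print("turn",np.round(Ro.from_matrix(R.T@T).as_rotvec(),3),"shift",np.round(d,2),"rows",np.ceil(max(np.linalg.norm(d)/5,np.degrees(Ro.from_matrix(R.T@T).magnitude())/8.59)),"j7",s["joints"][6].round(1))
E
python3 go.py .5625 .0163 .10 36.7
```

```text
turn [-0.     0.    -0.189] shift [ 51.32 -49.41  11.86] rows 15.0 j7 -4.6
```

```bash
python3 -m pendant '[[0,0,-0.19,51.3,-49.4,6,-1],[0,0,-0.19,51.3,-49.4,6,-1],[0,0,-0.19,51.3,-49.4,6,-1],[0,0,-0.19,51.3,-49.4,6,-1],[0,0,-0.19,51.3,-49.4,6,-1],[0,0,-0.19,51.3,-49.4,6,-1],[0,0,-0.19,51.3,-49.4,6,-1],[0,0,-0.19,51.3,-49.4,6,-1],[0,0,-0.19,51.3,-49.4,6,-1],[0,0,-0.19,51.3,-49.4,6,-1],[0,0,-0.19,51.3,-49.4,6,-1],[0,0,-0.19,51.3,-49.4,6,-1]]' 40; python3 go.py .5625 .0163 .10 36.7
```

```text
time: 2.4
tool_pos: [0.5236, -0.0892, 0.1684]
orientation: [[0.801, 0.599, 0.001], [0.599, -0.801, -0.0], [0.001, 0.001, -1.0]]
wrist_force: [0.6, -0.9, 0.1]
gripper_width: 0.0931
grasp_force: 0.0
turn [ 0.001 -0.001  0.001] shift [ 9.43 -6.13  6.84] rows 3.0 j7 -53.1
```

```bash
python3 -m pendant '[[0,0,0,9.4,-6.1,6.8,-1],[0,0,0,9.4,-6.1,6.8,-1],[0,0,0,9.4,-6.1,6.8,-1],[0,0,0,9.4,-6.1,6.8,-1],[0,0,0,9.4,-6.1,6.8,-1]]'; python3 go.py .5625 .0163 .002 36.7
```

```text
time: 2.9
tool_pos: [0.5615, 0.0143, 0.0999]
orientation: [[0.8, 0.6, -0.001], [0.6, -0.8, -0.0], [-0.001, -0.0, -1.0]]
wrist_force: [-0.1, 0.4, 0.3]
gripper_width: 0.0926
grasp_force: 0.0
turn [-0.     0.001  0.003] shift [ 0.21 -0.09  9.79] rows 2.0 j7 -64.0
```

```bash
python3 -m pendant '[[0,0,0,0.2,-0.1,5,-1],[0,0,0,0.2,-0.1,8,-1],[0,0,0,0.2,-0.1,9.7,-1],[0,0,0,0.2,-0.1,9.7,-1],[0,0,0,0.2,-0.1,9.7,1],[0,0,0,0.2,-0.1,9.7,1],[0,0,0,0.2,-0.1,9.7,1],[0,0,0,0.2,-0.1,9.7,1],[0,0,0,0.2,-0.1,9.7,1],[0,0,0,0.2,-0.1,9.7,1],[0,0,0,0.2,-0.1,9.7,1],[0,0,0,0.2,-0.1,9.7,1]]' 40
```

```text
time: 4.1
tool_pos: [0.5626, 0.016, 0.0032]
orientation: [[0.801, 0.599, -0.0], [0.599, -0.801, -0.0], [-0.0, -0.0, -1.0]]
wrist_force: [0.2, 0.8, 0.7]
gripper_width: 0.0336
grasp_force: 0.0
```

```bash
python3 -m pendant '[[0,0,0,0,0,0,1],[0,0,0,0,0,0,1],[0,0,0,0,0,0,1],[0,0,0,0,0,0,1],[0,0,0,0,0,0,1]]'; python3 -m pendant '[[0,0,0,0,0,-5,1],[0,0,0,0,0,-10,1],[0,0,0,0,0,-15,1],[0,0,0,0,0,-15,1],[0,0,0,0,0,-15,1]]'
python3 - <<'E'
from h import *
vision.capture("scene");vision.capture("top")
ims=[vision.capture(c) for c in C]
s=arm.read_state();print(s["tool_pos"],s["gripper_width"],s["grasp_force"])
z=s["tool_pos"][2]-.003
find("fuse",z=z)
crops=[]
for c,im in zip(C,ims):
    u=proj(c,[[*s["tool_pos"]]])[0].astype(int);crops.append(cv2.resize(im[max(u[1]-50,0):u[1]+50,u[0]-65:u[0]+65],(390,300)))
cv2.imwrite("pics/g1.png",np.hstack(crops))
E
```

```text
time: 4.6
tool_pos: [0.5626, 0.016, 0.0032]
orientation: [[0.801, 0.599, -0.0], [0.599, -0.801, -0.0], [-0.0, -0.0, -1.0]]
wrist_force: [0.5, 0.1, 0.4]
gripper_width: 0.0229
grasp_force: 40.0
time: 5.1
tool_pos: [0.5632, 0.0159, 0.1544]
orientation: [[0.801, 0.598, 0.003], [0.598, -0.801, 0.0], [0.002, 0.001, -1.0]]
wrist_force: [0.4, 0.3, -0.6]
gripper_width: 0.023
grasp_force: 40.0
[0.56171846 0.01592108 0.15166971] 0.023137183328047 39.99984562397003
fuse scene x 0.5593 y 0.0143 yaw 35.6 err 0.410 [0.86]
```

View pics/g1.png

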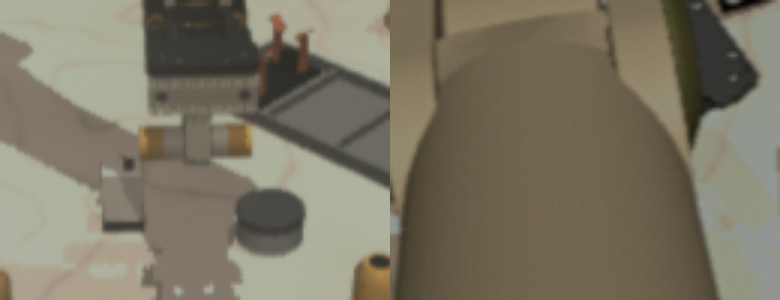

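```bash
python3 go.py .4254 .3457 .11 81.1
```

```text
turn [-0.002  0.002 -0.773] shift [  8.81 -34.58   4.21] rows 8.0 j7 -63.8
```

```bash
python3 -m pendant '[[0,0,-0.773,8.8,-34.6,2,1],[0,0,-0.773,8.8,-34.6,2,1],[0,0,-0.773,8.8,-34.6,2,1],[0,0,-0.773,8.8,-34.6,2,1],[0,0,-0.773,8.8,-34.6,2,1],[0,0,-0.773,8.8,-34.6,2,1],[0,0,-0.773,8.8,-34.6,2,1],[0,0,-0.773,8.8,-34.6,4.2,1],[0,0,-0.773,8.8,-34.6,4.2,1],[0,0,-0.773,8.8,-34.6,4.2,1],[0,0,-0.773,8.8,-34.6,4.2,1]]'; python3 go.py .4254 .3457 .10 81.1
cat > hull.py <<'E'
from h import *
# fit held fuse xy from convex hull of its scene mask
def held(off=.0088):
    im=vision.capture("scene"); s=arm.read_state(); r=nets.regions_of("fuse","scene")
    if not r: print("none"); return im,s
    m=r[0]["pixels"].astype(np.uint8); v,u=np.nonzero(m)
    h=cv2.convexHull(np.c_[u,v].astype(np.int32)); f=np.zeros_like(m); cv2.fillConvexPoly(f,h,1)
    b=np.array([u.min()-12,v.min()-12,u.max()+13,v.max()+13]); g=f[b[1]:b[3],b[0]:b[2]].astype(np.float32)
    R=s["orientation"]; w=np.arctan2(R[1,0],R[0,0]); z=s["tool_pos"][2]+off-.012
    fn=lambda q:np.abs(sil("scene",M["fuse"],[q[0],q[1],w,z],b)-g).sum()/g.sum()
    x0=s["tool_pos"][:2]; o=minimize(fn,x0,method="Nelder-Mead",options=dict(initial_simplex=[x0,x0+[.01,0],x0+[0,.01]]))
    d=o.x-x0; print("conf",r[0]["confidence"],"fit",o.x.round(4),"err",round(o.fun,3),"rel TCP mm: along tool x %.1f, y %.1f"%(1e3*d@R[:2,0],1e3*d@R[:2,1]), "tcp",s["tool_pos"].round(4))
    return im,s
E
python3 - <<'E'
from hull import *
im,s=held()
u=proj("scene",[s["tool_pos"]])[0].astype(int)
cv2.imwrite("pics/g2.png",cv2.resize(im[u[1]-60:u[1]+60,u[0]-80:u[0]+80],(800,600),interpolation=cv2.INTER_CUBIC)); print(u)
E
```

```text
time: 6.5
tool_pos: [0.4269, 0.3443, 0.1114]
orientation: [[0.158, 0.988, -0.0], [0.988, -0.158, -0.001], [-0.001, 0.0, -1.0]]
wrist_force: [0.6, 0.7, -1.0]
gripper_width: 0.0232
grasp_force: 40.0
turn [ 0.     0.001 -0.003] shift [ 0.12 -0.17  1.14] rows 1.0 j7 -68.0
conf 0.45 fit [0.4258 0.3418] err 0.132 rel TCP mm: along tool x -2.7, y -0.8 tcp [0.4271 0.3444 0.1117]
[358 140]
```

View pics/g2.png

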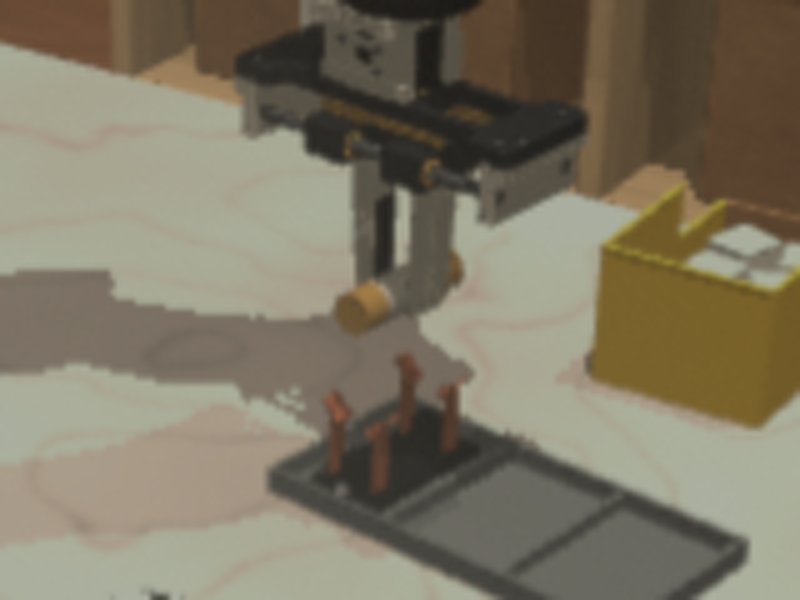

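Run:
```python
from hull import *
def bx(x0,x1,y0,y1,z0,z1): return np.array([[x,y,z] for x in(x0,x1) for y in(y0,y1) for z in(z0,z1)],float)
B=[bx(-25,25,-50,50,0,6)]+[bx(sx*9,sx*12,sy*31-6,sy*31+6,0,50) for sx in(-1,1) for sy in(-1,1)]+[np.vstack([bx(sx*9,sx*12,sy*31-6,sy*31+6,49,50),bx(sx*13,sx*15,sy*31-6,sy*31+6,54,55)]) for sx in(-1,1) for sy in(-1,1)]
for i in range(3):
    held()
    r=nets.regions_of("fuse_base","scene")[0];m=r["pixels"].astype(np.float32)
    b=np.array(r["box"]).astype(int)+[-12,-12,12,12];g=m[b[1]:b[3],b[0]:b[2]]
    for w in(-8.7,-9.4):
        fn=lambda q:np.abs(sil("scene",B,[q[0],q[1],np.radians(w),.004],b)-g).sum()/g.sum()
        x0=np.array([.4245,.3458]);o=minimize(fn,x0,method="Nelder-Mead",options=dict(initial_simplex=[x0,x0+[.008,0],x0+[0,.008]]))
        print("base",w,o.x.round(4),round(o.fun,3),round(float(r["confidence"]),2))
find("long_tray",cams=("scene",))
```

```text
conf 0.68 fit [0.4254 0.3416] err 0.267 rel TCP mm: along tool x -3.4, y -1.1 tcp [0.427  0.3448 0.1119]
base -8.7 [0.4217 0.3437] 0.291 0.89
base -9.4 [0.4211 0.3451] 0.295 0.89
conf 0.49 fit [0.4267 0.3413] err 0.239 rel TCP mm: along tool x -3.9, y 0.7 tcp [0.4266 0.3453 0.1117]
base -8.7 [0.4203 0.3446] 0.285 0.56
base -9.4 [0.4204 0.3448] 0.289 0.56
conf 0.65 fit [0.4251 0.3436] err 0.31 rel TCP mm: along tool x -2.3, y -0.8 tcp [0.4262 0.3457 0.1114]
base -8.7 [0.4218 0.3426] 0.299 0.72
base -9.4 [0.4212 0.3443] 0.309 0.72
long_tray scene x 0.5025 y 0.3323 yaw 170.9 err 0.052 [0.95]
```

```bash
python3 -m pendant '[[0,0,0,0.2,-0.3,2,1],[0,0,0,0.2,-0.3,4.4,1],[0,0,0,0.2,-0.3,4.4,1],[0,0,0,0.2,-0.3,4.4,1],[0,0,0,0.2,-0.3,4.4,1]]'
python3 - <<'E'
from hull import *
im,s=held()
u=proj("scene",[s["tool_pos"]])[0].astype(int)
cv2.imwrite("pics/g3.png",cv2.resize(im[u[1]-36:u[1]+36,u[0]-48:u[0]+48],(800,600),interpolation=cv2.INTER_CUBIC)); print(u)
E
```

```text
time: 7.6
tool_pos: [0.4237, 0.3486, 0.0681]
orientation: [[0.155, 0.988, 0.001], [0.988, -0.155, 0.001], [0.001, 0.001, -1.0]]
wrist_force: [-1.2, 0.5, -0.7]
gripper_width: 0.0231
grasp_force: 40.0
conf 0.64 fit [0.4224 0.3493] err 0.505 rel TCP mm: along tool x 0.4, y -1.5 tcp [0.4238 0.3486 0.0682]
[357 153]
```

View pics/g3.png

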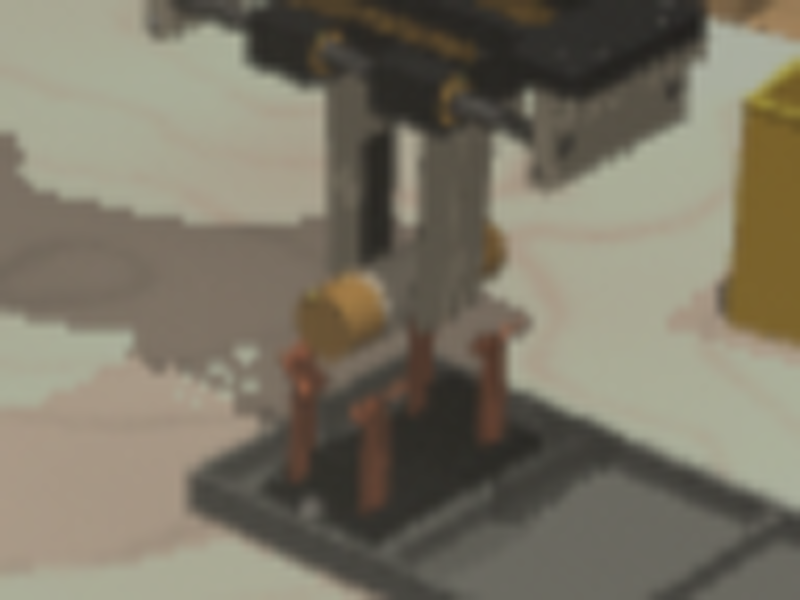

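Run:
```python
from h import *
o=np.array([309,117]);P=lambda x,y:o+np.array([x,y])/8.333-.44
w=np.radians(-9);ex=np.array([np.cos(w),np.sin(w)]);ey=np.array([-ex[1],ex[0]])
c=np.array([.4237,.3486])
for n,p,z in(("lip-x-y",(297,352),.0575),("lip+x-y",(373,410),.0575),("lip+x+y",(490,342),.0575),("post-x-y base",(300,482),.010),("post+x-y base",(373,512),.010),("post+x+y base",(490,443),.010),("capface-y",(326,326),.077)):
    g=ground("scene",P(*p),z)-c; print(n,"tray-axes mm rel TCP: x %.1f y %.1f"%(g@ex*1e3,g@ey*1e3))
```

```text
lip-x-y tray-axes mm rel TCP: x -20.2 y -33.3
lip+x-y tray-axes mm rel TCP: x 24.6 y -45.8
lip+x+y tray-axes mm rel TCP: x 23.1 y 16.3
post-x-y base tray-axes mm rel TCP: x -15.5 y -35.9
post+x-y base tray-axes mm rel TCP: x 16.1 y -34.0
post+x+y base tray-axes mm rel TCP: x 15.2 y 29.0
capface-y tray-axes mm rel TCP: x -1.4 y -40.3
```

The fuse sits about centred over the jaws laterally (cap at (326,326), posts at (300,482)/(373,512)), roughly 2 mm too far along +y. I'll correct that and lower gently.

```bash
python3 -m pendant '[[0,0,0,-0.2,0.05,0,1],[0,0,0,-0.2,0.05,0.4,1],[0,0,0,-0.2,0.05,0.8,1],[0,0,0,-0.2,0.05,1.2,1],[0,0,0,-0.2,0.05,1.2,1]]' 60;  python3 -m pendant '[[0,0,0,0,0,0.2,1],[0,0,0,0,0,0.4,1],[0,0,0,0,0,0.6,1],[0,0,0,0,0,0.6,1]]'
```

```text
time: 8.2
tool_pos: [0.4232, 0.346, 0.0545]
orientation: [[0.155, 0.988, -0.001], [0.988, -0.155, -0.001], [-0.001, -0.001, -1.0]]
wrist_force: [-0.7, -0.3, 0.3]
gripper_width: 0.0231
grasp_force: 60.0
time: 8.6
tool_pos: [0.4238, 0.3463, 0.0491]
orientation: [[0.155, 0.988, 0.0], [0.988, -0.155, 0.0], [0.0, 0.0, -1.0]]
wrist_force: [1.3, -0.6, -0.5]
gripper_width: 0.0226
grasp_force: 60.0
```

```bash
python3 -m pendant '[[0,0,0,0,0,0.2,1],[0,0,0,0,0,0.4,1],[0,0,0,0,0,0.4,1]]';  python3 -m pendant '[[0,0,0,0,0,0.2,1],[0,0,0,0,0,0.4,1],[0,0,0,0,0,0.4,1]]';python3 -m pendant '[[0,0,0,0,0,0.2,1],[0,0,0,0,0,0.4,1],[0,0,0,0,0,0.4,1]]'
```

```text
time: 8.9
tool_pos: [0.4241, 0.3465, 0.0454]
orientation: [[0.155, 0.988, 0.001], [0.988, -0.155, 0.001], [0.001, 0.001, -1.0]]
wrist_force: [2.2, 0.5, 2.7]
gripper_width: 0.0228
grasp_force: 60.0
time: 9.2
tool_pos: [0.4241, 0.3466, 0.0414]
orientation: [[0.155, 0.988, 0.001], [0.988, -0.155, 0.001], [0.001, 0.001, -1.0]]
wrist_force: [2.9, -0.4, 3.3]
gripper_width: 0.0228
grasp_force: 60.0
time: 9.5
tool_pos: [0.4239, 0.3466, 0.0372]
orientation: [[0.155, 0.988, 0.0], [0.988, -0.155, 0.001], [0.001, 0.0, -1.0]]
wrist_force: [2.1, 1.0, 0.9]
gripper_width: 0.0228
grasp_force: 60.0
```

```bash
python3 -m pendant '[[0,0,0,0,0.05,0.2,1],[0,0,0,0,0.05,0.3,1],[0,0,0,0,0.05,0.3,1]]';  python3 -m pendant '[[0,0,0,0,0,0.1,1],[0,0,0,0,0,0.2,1],[0,0,0,0,0,0.2,1]]';python3 -m pendant '[[0,0,0,0,0,0.1,1],[0,0,0,0,0,0.1,1],[0,0,0,0,0,0.1,1]]'
```

```text
time: 9.8
tool_pos: [0.424, 0.3462, 0.0339]
orientation: [[0.155, 0.988, -0.0], [0.988, -0.155, -0.0], [-0.0, -0.0, -1.0]]
wrist_force: [1.5, 1.2, -1.9]
gripper_width: 0.0229
grasp_force: 60.0
time: 10.1
tool_pos: [0.424, 0.3459, 0.0319]
orientation: [[0.155, 0.988, -0.0], [0.988, -0.155, -0.0], [-0.0, -0.0, -1.0]]
wrist_force: [1.8, 0.5, -2.9]
gripper_width: 0.023
grasp_force: 60.0
time: 10.4
tool_pos: [0.4241, 0.3459, 0.0311]
orientation: [[0.156, 0.988, -0.0], [0.988, -0.156, -0.0], [-0.0, -0.0, -1.0]]
wrist_force: [3.0, -0.5, -1.4]
gripper_width: 0.0222
grasp_force: 60.0
```

```bash
python3 -m pendant '[[0,0,0,0,0.03,0.1,1],[0,0,0,0,0.03,0.1,1],[0,0,0,0,0.03,0.1,1]]';  python3 -m pendant '[[0,0,0,0,0,0.1,1],[0,0,0,0,0,0.1,1],[0,0,0,0,0,0.1,1]]'
```

```text
time: 10.7
tool_pos: [0.4241, 0.3459, 0.031]
orientation: [[0.155, 0.988, 0.0], [0.988, -0.155, -0.0], [-0.0, 0.0, -1.0]]
wrist_force: [0.0, -3.4, 11.0]
gripper_width: 0.0223
grasp_force: 60.0
time: 11.0
tool_pos: [0.4241, 0.3459, 0.0308]
orientation: [[0.155, 0.988, 0.001], [0.988, -0.155, -0.0], [-0.0, 0.001, -1.0]]
wrist_force: [-1.3, -4.2, 22.9]
gripper_width: 0.0228
grasp_force: 60.0
```

```bash
python3 -m pendant '[[0,0,0,0,0,-0.2,1],[0,0,0,0,0,-0.2,0],[0,0,0,0,0,-0.2,0],[0,0,0,0,0,-0.2,0],[0,0,0,0,0,-0.2,0],[0,0,0,0,0,-0.2,0],[0,0,0,0,0,-0.2,0]]'; python3 -m pendant '[[0,0,0,0,0,-4,0],[0,0,0,0,0,-8,0],[0,0,0,0,0,-13,0],[0,0,0,0,0,-13,-1],[0,0,0,0,0,-13,-1]]'
python3 - <<'E'
from h import *
im=vision.capture("scene")
u=np.array([357,165])
cv2.imwrite("pics/g4.png",cv2.resize(im[u[1]-36:u[1]+36,u[0]-48:u[0]+48],(800,600),interpolation=cv2.INTER_CUBIC))
E
python3 go.py .7005 -.0867 .14 17
```

```text
time: 11.7
tool_pos: [0.4242, 0.3461, 0.0311]
orientation: [[0.155, 0.988, -0.0], [0.988, -0.155, -0.0], [-0.0, -0.0, -1.0]]
wrist_force: [0.6, 0.3, 0.3]
gripper_width: 0.0464
grasp_force: 0.0
time: 12.2
tool_pos: [0.4249, 0.3463, 0.1623]
orientation: [[0.156, 0.988, 0.002], [0.988, -0.156, 0.002], [0.002, 0.002, -1.0]]
wrist_force: [-0.2, 0.7, -0.6]
gripper_width: 0.0583
grasp_force: 0.0
turn [ 0.    -0.     1.118] shift [-38.42  34.01   2.11] rows 11.0 j7 -66.5
```

View pics/g4.png

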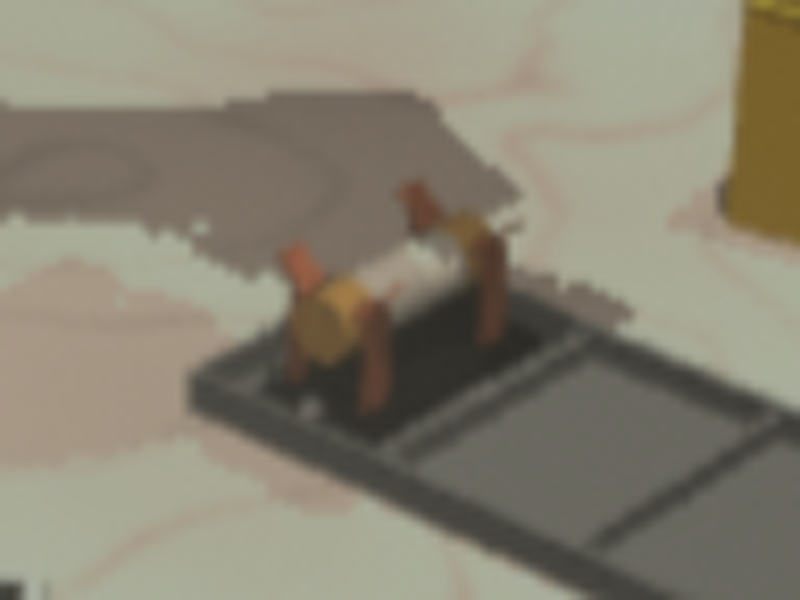

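```bash
python3 -m pendant '[[0,0,1.118,-38.4,34,2,-1],[0,0,1.118,-38.4,34,2,-1],[0,0,1.118,-38.4,34,2,-1],[0,0,1.118,-38.4,34,2,-1],[0,0,1.118,-38.4,34,2,-1],[0,0,1.118,-38.4,34,2,-1],[0,0,1.118,-38.4,34,2,-1],[0,0,1.118,-38.4,34,2,-1],[0,0,1.118,-38.4,34,2,-1],[0,0,1.118,-38.4,34,2,-1],[0,0,1.118,-38.4,34,2,-1],[0,0,1.118,-38.4,34,2,-1]]' 40
python3 - <<'E'
from h import *
im=vision.capture("top");find("long_tray",cams=("top",));find("fuse",cams=("top",),z=.028)
vision.capture("scene");find("long_tray",cams=("scene",));find("fuse",cams=("scene",),z=.028)
E
python3 go.py .7005 -.0867 .023 17
```

```text
time: 13.45
tool_pos: [0.7, -0.089, 0.1385]
orientation: [[0.957, 0.289, -0.003], [0.289, -0.957, -0.001], [-0.004, 0.0, -1.0]]
wrist_force: [-1.2, -0.3, -0.9]
gripper_width: 0.0932
grasp_force: 0.0
long_tray top x 0.5065 y 0.3336 yaw 171.5 err 0.128 [0.58]
fuse top x 0.4258 y 0.3458 yaw 81.0 err 0.118 [0.66]
long_tray scene x 0.6680 y 0.3597 yaw 21.5 err 0.899 [0.64]
turn [-0.001  0.     0.003] shift [-0.04  0.3  11.82] rows 3.0 j7 -69.4
```

```bash
python3 -m pendant '[[0,0,0,0,-0.1,5,-1],[0,0,0,0,-0.1,9,-1],[0,0,0,0,-0.1,11.7,-1],[0,0,0,0,-0.1,11.7,-1],[0,0,0,0,-0.1,11.7,1],[0,0,0,0,-0.1,11.7,1],[0,0,0,0,-0.1,11.7,1],[0,0,0,0,-0.1,11.7,1],[0,0,0,0,-0.1,11.7,1],[0,0,0,0,-0.1,11.7,1],[0,0,0,0,-0.1,11.7,1],[0,0,0,0,-0.1,11.7,1]]'; python3 -m pendant '[[0,0,0,0,0,0,1],[0,0,0,0,0,0,1],[0,0,0,0,0,0,1]]'; python3 go.py .5042 .3332 .14 81.1
```

```text
time: 14.95
tool_pos: [0.7006, -0.0854, 0.0246]
orientation: [[0.956, 0.292, 0.001], [0.292, -0.956, -0.0], [0.0, 0.0, -1.0]]
wrist_force: [0.7, -1.4, 3.9]
gripper_width: 0.0451
grasp_force: 40.0
time: 15.25
tool_pos: [0.7005, -0.0854, 0.0246]
orientation: [[0.956, 0.292, 0.001], [0.292, -0.956, -0.0], [0.0, 0.0, -1.0]]
wrist_force: [1.0, -1.4, 5.3]
gripper_width: 0.0448
grasp_force: 40.0
turn [ 1.000e-03 -0.000e+00 -1.119e+00] shift [ -6.53 -45.77 -11.57] rows 10.0 j7 -69.5
```

```bash
python3 -m pendant '[[0,0,0,0,0,-5,1],[0,0,0,0,0,-10,1],[0,0,-1.12,-6.5,-45.8,-11.6,1],[0,0,-1.12,-6.5,-45.8,-11.6,1],[0,0,-1.12,-6.5,-45.8,-11.6,1],[0,0,-1.12,-6.5,-45.8,-11.6,1],[0,0,-1.12,-6.5,-45.8,-11.6,1],[0,0,-1.12,-6.5,-45.8,-11.6,1],[0,0,-1.12,-6.5,-45.8,-11.6,1],[0,0,-1.12,-6.5,-45.8,-11.6,1],[0,0,-1.12,-6.5,-45.8,-11.6,1],[0,0,-1.12,-6.5,-45.8,-11.6,1]]'; python3 -m pendant '[[0,0,0,0,0,0,1],[0,0,0,0,0,0,1]]'; python3 go.py .5042 .3332 .06 81.1
```

```text
time: 16.45
tool_pos: [0.5001, 0.3403, 0.1401]
orientation: [[0.146, 0.989, -0.002], [0.989, -0.146, 0.003], [0.003, -0.003, -1.0]]
wrist_force: [0.3, 0.5, -2.3]
gripper_width: 0.0444
grasp_force: 40.0
time: 16.65
tool_pos: [0.5042, 0.3326, 0.1396]
orientation: [[0.154, 0.988, -0.001], [0.988, -0.154, -0.002], [-0.002, -0.0, -1.0]]
wrist_force: [0.8, -0.3, -2.3]
gripper_width: 0.0448
grasp_force: 40.0
turn [-0.     0.002  0.001] shift [ 0.08 -0.01  7.96] rows 2.0 j7 -60.3
```

```bash
python3 -m pendant '[[0,0,0,0,0,4,1],[0,0,0,0,0,8,1],[0,0,0,0,0,9.5,1],[0,0,0,0,0,10.5,1],[0,0,0,0,0,10.8,1],[0,0,0,0,0,11,1],[0,0,0,0,0,11,1]]'
```

```text
time: 17.35
tool_pos: [0.5048, 0.3341, 0.0312]
orientation: [[0.154, 0.988, 0.001], [0.988, -0.154, 0.001], [0.001, 0.001, -1.0]]
wrist_force: [-0.7, 0.1, -2.0]
gripper_width: 0.045
grasp_force: 40.0
```

```bash
python3 -m pendant '[[0,0,0,0,0,0.1,1],[0,0,0,0,0,0.2,1],[0,0,0,0,0,0.2,1]]';python3 -m pendant '[[0,0,0,0,0,0.05,1],[0,0,0,0,0,0.1,1],[0,0,0,0,0,0.1,1]]'
```

```text
time: 17.65
tool_pos: [0.5043, 0.334, 0.0286]
orientation: [[0.153, 0.988, 0.0], [0.988, -0.153, 0.0], [0.0, 0.0, -1.0]]
wrist_force: [-0.5, -0.5, -2.1]
gripper_width: 0.0449
grasp_force: 40.0
time: 17.95
tool_pos: [0.5042, 0.334, 0.0285]
orientation: [[0.153, 0.988, 0.001], [0.988, -0.153, 0.0], [0.0, 0.001, -1.0]]
wrist_force: [-3.2, -2.5, 11.7]
gripper_width: 0.0448
grasp_force: 40.0
```

```bash
python3 -m pendant '[[0,0,0,0,0,-0.1,1],[0,0,0,0,0,-0.1,-0.3],[0,0,0,0,0,-0.1,-0.3],[0,0,0,0,0,-0.1,-0.3],[0,0,0,0,0,-0.1,-0.3],[0,0,0,0,0,-4,-0.3],[0,0,0,0,0,-8,-0.3],[0,0,0,0,0,-12,-0.3],[0,0,0,0,0,-12,-0.3]]';python3 go.py .429 -.0667 .12 45
```

```text
time: 18.85
tool_pos: [0.5063, 0.3355, 0.1522]
orientation: [[0.154, 0.988, 0.006], [0.988, -0.154, 0.005], [0.006, 0.005, -1.0]]
wrist_force: [-0.4, -0.1, -0.9]
gripper_width: 0.0604
grasp_force: 0.0
turn [ 0.004 -0.007  0.631] shift [-40.95  -1.47   2.98] rows 9.0 j7 -60.3
```

```bash
python3 -m pendant '[[0,0,-0.78,-41,-1.5,3,-0.5],[0,0,-0.78,-41,-1.5,3,-0.5],[0,0,-0.78,-41,-1.5,3,-0.5],[0,0,-0.78,-41,-1.5,3,-0.5],[0,0,-0.78,-41,-1.5,3,-0.5],[0,0,-0.78,-41,-1.5,3,-0.5],[0,0,-0.78,-41,-1.5,3,-0.5],[0,0,-0.78,-41,-1.5,3,-0.5],[0,0,-0.78,-41,-1.5,3,-0.5],[0,0,-0.78,-41,-1.5,3,-0.5],[0,0,-0.78,-41,-1.5,3,-0.5]]' 20;python3 go.py .429 -.0667 .004 126;  python3 - <<'E'
from workcell import arm
print(arm.read_state()["joints"].round(1))
E
```

```text
time: 19.95
tool_pos: [0.427, -0.0679, 0.1172]
orientation: [[-0.586, 0.81, 0.001], [0.81, 0.586, 0.001], [0.0, 0.001, -1.0]]
wrist_force: [0.1, 0.9, 0.2]
gripper_width: 0.0698
grasp_force: 0.0
turn [ 0.001 -0.    -0.002] shift [-0.03  0.22 11.32] rows 3.0 j7 6.1
[ 22.   26.8 -27.8 133.2  29.1  25.5   6.1]
```

```bash
python3 -m pendant '[[0,0,0,0,0.2,5,-0.5],[0,0,0,0,0.2,9,-0.5],[0,0,0,0,0.2,11.3,-0.5],[0,0,0,0,0.2,11.3,-0.5],[0,0,0,0,0.2,11.3,1],[0,0,0,0,0.2,11.3,1],[0,0,0,0,0.2,11.3,1],[0,0,0,0,0.2,11.3,1],[0,0,0,0,0.2,11.3,1],[0,0,0,0,0.2,11.3,1],[0,0,0,0,0.2,11.3,1],[0,0,0,0,0.2,11.3,1]]'; python3 -m pendant '[[0,0,0,0,0,0,1],[0,0,0,0,0,0,1],[0,0,0,0,0,-4,1],[0,0,0,0,0,-8,1],[0,0,0,0,0,-12,1],[0,0,0,0,0,-12,1]]'; python3 go.py .584 .3207 .12 171.1
python3 - <<'E'
from workcell import arm
print(arm.read_state()["joints"].round(1))
E
```

```text
time: 21.15
tool_pos: [0.4283, -0.0679, 0.0044]
orientation: [[-0.586, 0.811, 0.001], [0.811, 0.586, -0.0], [-0.0, 0.0, -1.0]]
wrist_force: [-0.1, -1.2, 5.9]
gripper_width: 0.0248
grasp_force: 20.0
time: 21.75
tool_pos: [0.4295, -0.0683, 0.1279]
orientation: [[-0.584, 0.811, 0.005], [0.811, 0.584, -0.0], [-0.004, 0.004, -1.0]]
wrist_force: [0.5, -0.4, -1.2]
gripper_width: 0.0249
grasp_force: 20.0
turn [ 0.003  0.005 -0.791] shift [22.54 35.27  0.85] rows 9.0 j7 -1.0
[ 29.8  27.6 -38.4 132.1  35.3  30.   -1. ]
```

```bash
python3 -m pendant '[[0,0,-0.79,22.5,35.3,0.8,1],[0,0,-0.79,22.5,35.3,0.8,1],[0,0,-0.79,22.5,35.3,0.8,1],[0,0,-0.79,22.5,35.3,0.8,1],[0,0,-0.79,22.5,35.3,0.8,1],[0,0,-0.79,22.5,35.3,0.8,1],[0,0,-0.79,22.5,35.3,0.8,1],[0,0,-0.79,22.5,35.3,0.8,1],[0,0,-0.79,22.5,35.3,0.8,1],[0,0,-0.79,22.5,35.3,0.8,1],[0,0,-0.79,22.5,35.3,0.8,1],[0,0,-0.79,22.5,35.3,0.8,1]]'; python3 go.py .584 .3207 .0084 171.1
python3 - <<'E'
from workcell import arm
print(arm.read_state()["joints"].round(1))
E
```

```text
time: 22.95
tool_pos: [0.5819, 0.3194, 0.1153]
orientation: [[-0.988, 0.155, -0.001], [0.155, 0.988, -0.002], [0.001, -0.002, -1.0]]
wrist_force: [-0.1, -0.4, 0.1]
gripper_width: 0.0254
grasp_force: 20.0
turn [-0.002 -0.001 -0.   ] shift [-0.19  0.18 10.69] rows 3.0 j7 9.9
[ -5.   44.6 -47.2 102.9  41.2  51.5   9.9]
```

```bash
python3 -m pendant '[[0,0,0,-0.2,0.1,4,1],[0,0,0,-0.2,0.1,8,1],[0,0,0,-0.2,0.1,9.5,1],[0,0,0,-0.2,0.1,10.2,1],[0,0,0,-0.2,0.1,10.4,1],[0,0,0,-0.2,0.1,10.4,1]]';python3 -m pendant '[[0,0,0,0,0,0.1,1],[0,0,0,0,0,0.2,1],[0,0,0,0,0,0.2,1]]'
```

```text
time: 23.55
tool_pos: [0.5849, 0.3224, 0.0135]
orientation: [[-0.988, 0.154, 0.001], [0.154, 0.988, 0.001], [-0.001, 0.001, -1.0]]
wrist_force: [0.7, -1.1, -0.3]
gripper_width: 0.0246
grasp_force: 20.0
time: 23.85
tool_pos: [0.5847, 0.3221, 0.0108]
orientation: [[-0.988, 0.154, 0.001], [0.154, 0.988, 0.0], [-0.001, 0.0, -1.0]]
wrist_force: [-0.2, -0.5, -1.4]
gripper_width: 0.0248
grasp_force: 20.0
```

```bash
python3 -m pendant '[[0,0,0,0,0,0.1,1],[0,0,0,0,0,0.2,1],[0,0,0,0,0,0.2,1]]';python3 -m pendant '[[0,0,0,0,0,0.05,1],[0,0,0,0,0,0.08,1],[0,0,0,0,0,0.08,1]]'
```

```text
time: 24.15
tool_pos: [0.5846, 0.3221, 0.0086]
orientation: [[-0.988, 0.154, 0.0], [0.154, 0.988, -0.0], [-0.0, -0.0, -1.0]]
wrist_force: [-0.6, -1.2, 4.5]
gripper_width: 0.0251
grasp_force: 20.0
time: 24.45
tool_pos: [0.5846, 0.3221, 0.0085]
orientation: [[-0.988, 0.154, 0.001], [0.154, 0.988, -0.0], [-0.001, -0.0, -1.0]]
wrist_force: [-1.9, -2.7, 11.1]
gripper_width: 0.025
grasp_force: 20.0
```

```bash
python3 -m pendant '[[0,0,0,0,0,-0.1,1],[0,0,0,0,0,-0.1,0.1],[0,0,0,0,0,-0.1,0.1],[0,0,0,0,0,-0.1,0.1],[0,0,0,0,0,-0.1,0.1],[0,0,0,0,0,-0.1,0.1],[0,0,0,0,0,-4,0.1],[0,0,0,0,0,-8,0.1],[0,0,0,0,0,-13,0.1],[0,0,0,0,0,-13,-1]]'
python3 - <<'E'
from h import *
a=vision.capture("top");b=vision.capture("scene")
find("relay")
k=nets.regions_of("relay","top")[0]; print(k["box"])
cv2.imwrite("pics/g5.png",np.hstack([cv2.resize(a[150:350,100:300],(400,400)),cv2.resize(b[120:270,280:430],(400,400))]))
E
python3 go.py .4418 .0845 .14 126
```

```text
time: 25.45
tool_pos: [0.5864, 0.3248, 0.1439]
orientation: [[-0.988, 0.154, 0.007], [0.154, 0.988, 0.005], [-0.006, 0.006, -1.0]]
wrist_force: [0.8, 0.8, 0.2]
gripper_width: 0.0461
grasp_force: 0.0
relay scene x 0.4405 y 0.0843 yaw 37.3 err 0.075 [0.59]
turn [-0.002 -0.001  0.788] shift [ 10.4  -25.59  -0.34] rows 6.0 j7 11.3Traceback (most recent call last):
  File "<stdin>", line 4, in <module>
IndexError: list index out of range
```

Run:
```python
from h import *
a=cv2.imread("pics/top0.png");b=cv2.imread("pics/scene0.png")
for w in (35,125):
  for (c,im) in (("top",a),("scene",b)):
    d=np.array([np.cos(np.radians(w)),np.sin(np.radians(w))])*.018
    q=lambda z,s:proj(c,[[.4415+s*d[0],.0845+s*d[1],z]])[0]
    print(c,w,q(.058,-1).round(1),q(.058,1).round(1))
cv2.imwrite("pics/g5.png",np.hstack([cv2.resize(a[265:315,247:297],(400,400),interpolation=cv2.INTER_CUBIC),cv2.resize(b[185:235,283:333],(400,400),interpolation=cv2.INTER_CUBIC)]))
```

```text
top 35 [278.4 299.2] [268.4 284.3]
scene 35 [300.3 201.4] [314.8 201.3]
top 125 [280.8 286.7] [266.  296.8]
scene 125 [307.4 205.4] [307.7 197.4]
```

View pics/g5.png

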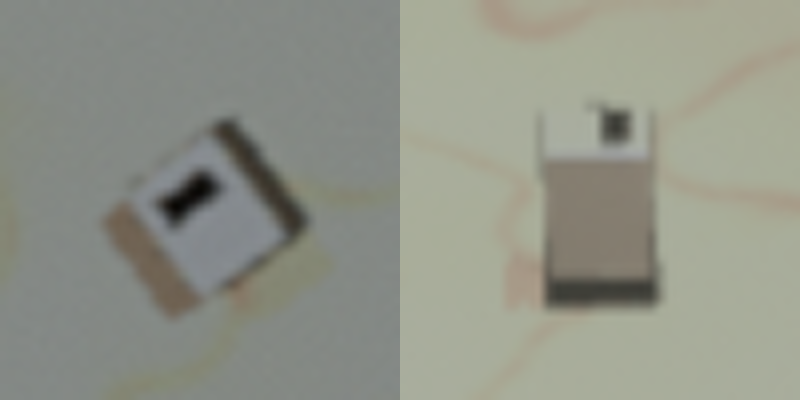

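```bash
python3 -m pendant '[[0,0,0.81,10.4,-25.6,-0.3,-0.4],[0,0,0.81,10.4,-25.6,-0.3,-0.4],[0,0,0.81,10.4,-25.6,-0.3,-0.4],[0,0,0.81,10.4,-25.6,-0.3,-0.4],[0,0,0.81,10.4,-25.6,-0.3,-0.4],[0,0,0.81,10.4,-25.6,-0.3,-0.4],[0,0,0.81,10.4,-25.6,-0.3,-0.4],[0,0,0.81,10.4,-25.6,-0.3,-0.4],[0,0,0.81,10.4,-25.6,-0.3,-0.4]]'; python3 go.py .4418 .0842 .022 124.7
```

```text
time: 26.6
tool_pos: [0.4429, 0.0864, 0.1401]
orientation: [[-0.571, 0.821, -0.0], [0.821, 0.571, 0.001], [0.001, 0.001, -1.0]]
wrist_force: [0.3, 0.4, 0.0]
gripper_width: 0.0652
grasp_force: 0.0
turn [ 0.001 -0.001  0.002] shift [-0.13 -0.22 11.81] rows 3.0 j7 -18.3
```

```bash
python3 -m pendant '[[0,0,0,-0.1,-0.15,4,-0.4],[0,0,0,-0.1,-0.15,8,-0.4],[0,0,0,-0.1,-0.15,11.8,-0.4],[0,0,0,-0.1,-0.15,11.8,-0.4],[0,0,0,-0.1,-0.15,11.8,1],[0,0,0,-0.1,-0.15,11.8,1],[0,0,0,-0.1,-0.15,11.8,1],[0,0,0,-0.1,-0.15,11.8,1],[0,0,0,-0.1,-0.15,11.8,1],[0,0,0,-0.1,-0.15,11.8,1],[0,0,0,-0.1,-0.15,11.8,1]]' 25; python3 -m pendant '[[0,0,0,0,0,-4,1],[0,0,0,0,0,-8,1],[0,0,0,0,0,-12,1],[0,0,0,0,0,-12,1]]'; python3 go.py .4845 -.3168 .14 90
```

```text
time: 27.7
tool_pos: [0.4423, 0.0832, 0.0235]
orientation: [[-0.569, 0.822, 0.002], [0.822, 0.569, 0.0], [-0.001, 0.002, -1.0]]
wrist_force: [-0.8, -1.0, 11.4]
gripper_width: 0.0341
grasp_force: 24.7
time: 28.1
tool_pos: [0.4433, 0.0836, 0.1466]
orientation: [[-0.568, 0.823, 0.006], [0.823, 0.568, 0.001], [-0.003, 0.006, -1.0]]
wrist_force: [0.2, 0.8, -0.8]
gripper_width: 0.0344
grasp_force: 24.7
turn [0.007 0.001 0.604] shift [-35.29 -19.37   0.65] rows 9.0 j7 -18.7
```

```bash
python3 -m pendant '[[0,0,0.604,-35.3,-19.4,0.6,1],[0,0,0.604,-35.3,-19.4,0.6,1],[0,0,0.604,-35.3,-19.4,0.6,1],[0,0,0.604,-35.3,-19.4,0.6,1],[0,0,0.604,-35.3,-19.4,0.6,1],[0,0,0.604,-35.3,-19.4,0.6,1],[0,0,0.604,-35.3,-19.4,0.6,1],[0,0,0.604,-35.3,-19.4,0.6,1],[0,0,0.604,-35.3,-19.4,0.6,1],[0,0,0.604,-35.3,-19.4,0.6,1],[0,0,0.604,-35.3,-19.4,0.6,1],[0,0,0.604,-35.3,-19.4,0.6,1]]'; python3 go.py .4845 -.3168 .0275 90
python3 - <<'E'
from h import *
b=vision.capture("scene"); u=proj("scene",[arm.read_state()["tool_pos"]])[0].astype(int); u=np.clip(u,[80,60],[560,420])
cv2.imwrite("pics/g6.png",cv2.resize(b[u[1]-60:u[1]+60,u[0]-80:u[0]+80],(640,480)))
E
```

```text
time: 29.3
tool_pos: [0.4832, -0.3154, 0.1365]
orientation: [[-0.004, 1.0, -0.0], [1.0, 0.004, 0.0], [0.0, -0.0, -1.0]]
wrist_force: [0.7, 0.7, -0.8]
gripper_width: 0.0341
grasp_force: 24.7
turn [-0.    -0.     0.004] shift [-0.14  0.13 10.9 ] rows 3.0 j7 0.8
```

View pics/g6.png

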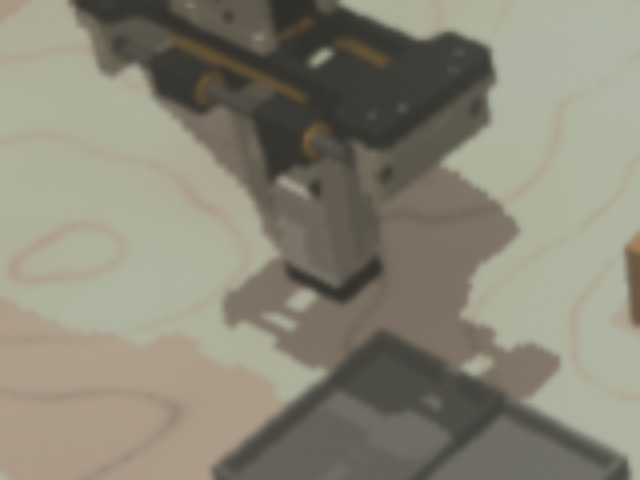

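The relay hangs upright and squared in the gripper (foot at (335,275)), above the robot-side bay of the short tray (crop (370,400)). Lowering.

```bash
python3 -m pendant '[[0,0,0,-0.1,0.1,4,1],[0,0,0,-0.1,0.1,8,1],[0,0,0,-0.1,0.1,9.5,1],[0,0,0,-0.1,0.1,10.3,1],[0,0,0,-0.1,0.1,10.5,1],[0,0,0,-0.1,0.1,10.5,1]]';python3 -m pendant '[[0,0,0,0,0,0.1,1],[0,0,0,0,0,0.2,1],[0,0,0,0,0,0.2,1]]'
```

```text
time: 29.95
tool_pos: [0.4849, -0.3182, 0.0324]
orientation: [[-0.002, 1.0, 0.001], [1.0, 0.002, -0.001], [-0.001, 0.001, -1.0]]
wrist_force: [-1.0, -0.3, -0.9]
gripper_width: 0.0338
grasp_force: 24.7
time: 30.25
tool_pos: [0.4843, -0.3185, 0.03]
orientation: [[-0.002, 1.0, 0.001], [1.0, 0.002, -0.001], [-0.001, 0.001, -1.0]]
wrist_force: [0.0, -0.3, -1.3]
gripper_width: 0.0339
grasp_force: 24.7
```

```bash
python3 -m pendant '[[0,0,0,0,0,0.1,1],[0,0,0,0,0,0.2,1],[0,0,0,0,0,0.2,1]]';python3 -m pendant '[[0,0,0,0,0,0.05,1],[0,0,0,0,0,0.08,1],[0,0,0,0,0,0.08,1]]'
```

```text
time: 30.55
tool_pos: [0.4842, -0.3183, 0.0276]
orientation: [[-0.002, 1.0, 0.0], [1.0, 0.002, -0.0], [-0.0, 0.0, -1.0]]
wrist_force: [-0.2, 0.4, 2.1]
gripper_width: 0.034
grasp_force: 24.7
time: 30.85
tool_pos: [0.4842, -0.3183, 0.0275]
orientation: [[-0.002, 1.0, 0.0], [1.0, 0.002, -0.001], [-0.001, 0.0, -1.0]]
wrist_force: [-3.9, 1.0, 11.8]
gripper_width: 0.0344
grasp_force: 24.7
```

```bash
python3 -m pendant '[[0,0,0,0,0,-0.1,1],[0,0,0,0,0,-0.1,-0.1],[0,0,0,0,0,-0.1,-0.1],[0,0,0,0,0,-0.1,-0.1],[0,0,0,0,0,-0.1,-0.1],[0,0,0,0,0,-0.1,-0.1],[0,0,0,0,0,-4,-0.1],[0,0,0,0,0,-8,-0.1],[0,0,0,0,0,-12,-0.1],[0,0,0,0,0,-12,-0.1]]' 30; python3 go.py .6787 .0932 .13 45
```

```text
time: 31.85
tool_pos: [0.4865, -0.3191, 0.1513]
orientation: [[-0.002, 1.0, 0.006], [1.0, 0.002, -0.004], [-0.004, 0.006, -1.0]]
wrist_force: [1.1, 0.2, -0.1]
gripper_width: 0.0507
grasp_force: 0.0
turn [0.007 0.001 0.787] shift [41.2  19.27  2.1 ] rows 10.0 j7 1.4
```

```bash
python3 -m pendant '[[0,0,0.787,41.2,19.3,2,-0.7],[0,0,0.787,41.2,19.3,2,-0.7],[0,0,0.787,41.2,19.3,2,-0.7],[0,0,0.787,41.2,19.3,2,-0.7],[0,0,0.787,41.2,19.3,2,-0.7],[0,0,0.787,41.2,19.3,2,-0.7],[0,0,0.787,41.2,19.3,2,-0.7],[0,0,0.787,41.2,19.3,2,-0.7],[0,0,0.787,41.2,19.3,2,-0.7],[0,0,0.787,41.2,19.3,2,-0.7],[0,0,0.787,41.2,19.3,2,-0.7],[0,0,0.787,41.2,19.3,2,-0.7]]' 30; python3 go.py .6787 .0932 .013 45
```

```text
time: 33.05
tool_pos: [0.6756, 0.0926, 0.1258]
orientation: [[0.707, 0.707, -0.001], [0.707, -0.707, -0.002], [-0.002, 0.0, -1.0]]
wrist_force: [-0.2, -0.6, 0.2]
gripper_width: 0.079
grasp_force: 0.0
turn [ 0.     0.002 -0.   ] shift [ 0.29  0.17 11.28] rows 3.0 j7 -71.7
```

```bash
python3 -m pendant '[[0,0,0,0.2,0.1,4,-0.7],[0,0,0,0.2,0.1,8,-0.7],[0,0,0,0.2,0.1,10.9,-0.7],[0,0,0,0.2,0.1,10.9,-0.7],[0,0,0,0.2,0.1,10.9,1],[0,0,0,0.2,0.1,10.9,1],[0,0,0,0.2,0.1,10.9,1],[0,0,0,0.2,0.1,10.9,1],[0,0,0,0.2,0.1,10.9,1],[0,0,0,0.2,0.1,10.9,1],[0,0,0,0.2,0.1,10.9,1]]'; python3 -m pendant '[[0,0,0,0,0,-4,1],[0,0,0,0,0,-8,1],[0,0,0,0,0,-12,1],[0,0,0,0,0,-12,1]]'; python3 go.py .5650 -.3168 .14 0
```

```text
time: 34.15
tool_pos: [0.6787, 0.0949, 0.0182]
orientation: [[0.707, 0.707, 0.001], [0.707, -0.707, -0.0], [0.0, 0.001, -1.0]]
wrist_force: [-1.4, -0.4, 6.4]
gripper_width: 0.0379
grasp_force: 30.0
time: 34.55
tool_pos: [0.6812, 0.0957, 0.1431]
orientation: [[0.707, 0.707, 0.008], [0.707, -0.707, 0.002], [0.007, 0.004, -1.0]]
wrist_force: [0.6, -0.1, -1.2]
gripper_width: 0.038
grasp_force: 30.0
turn [ 0.002 -0.008  0.786] shift [-37.39  20.94   0.15] rows 9.0 j7 -71.4
```

```bash
python3 -m pendant '[[0,0,0.786,-37.4,20.9,0.1,1],[0,0,0.786,-37.4,20.9,0.1,1],[0,0,0.786,-37.4,20.9,0.1,1],[0,0,0.786,-37.4,20.9,0.1,1],[0,0,0.786,-37.4,20.9,0.1,1],[0,0,0.786,-37.4,20.9,0.1,1],[0,0,0.786,-37.4,20.9,0.1,1],[0,0,0.786,-37.4,20.9,0.1,1],[0,0,0.786,-37.4,20.9,0.1,1],[0,0,0.786,-37.4,20.9,0.1,1],[0,0,0.786,-37.4,20.9,0.1,1],[0,0,0.786,-37.4,20.9,0.1,1]]'; python3 go.py .5650 -.3168 .0222 0
```

```text
time: 35.75
tool_pos: [0.5623, -0.3157, 0.136]
orientation: [[1.0, 0.002, -0.001], [0.002, -1.0, 0.001], [-0.001, -0.001, -1.0]]
wrist_force: [-0.0, 0.3, -1.7]
gripper_width: 0.0379
grasp_force: 30.0
turn [-0.001  0.001  0.002] shift [ 0.27  0.13 11.38] rows 3.0 j7 -71.5
```

```bash
python3 -m pendant '[[0,0,0,0.2,0.1,4,1],[0,0,0,0.2,0.1,8,1],[0,0,0,0.2,0.1,10,1],[0,0,0,0.2,0.1,10.8,1],[0,0,0,0.2,0.1,11,1],[0,0,0,0.2,0.1,11,1]]';python3 -m pendant '[[0,0,0,0,0,0.1,1],[0,0,0,0,0,0.2,1],[0,0,0,0,0,0.2,1]]'
```

```text
time: 36.35
tool_pos: [0.5648, -0.3178, 0.0273]
orientation: [[1.0, 0.001, 0.001], [0.001, -1.0, -0.0], [0.001, 0.0, -1.0]]
wrist_force: [0.9, 0.3, -1.2]
gripper_width: 0.0381
grasp_force: 30.0
time: 36.65
tool_pos: [0.5643, -0.3186, 0.0254]
orientation: [[1.0, -0.0, 0.001], [-0.0, -1.0, -0.001], [0.001, 0.001, -1.0]]
wrist_force: [-0.6, -0.7, -1.7]
gripper_width: 0.0376
grasp_force: 30.0
```

```bash
python3 -m pendant '[[0,0,0,0,0,0.1,1],[0,0,0,0,0,0.2,1],[0,0,0,0,0,0.25,1],[0,0,0,0,0,0.25,1]]';python3 -m pendant '[[0,0,0,0,0,0.05,1],[0,0,0,0,0,0.1,1],[0,0,0,0,0,0.1,1]]'
```

```text
time: 37.05
tool_pos: [0.5639, -0.3184, 0.0222]
orientation: [[1.0, -0.0, -0.0], [-0.0, -1.0, -0.0], [-0.0, 0.0, -1.0]]
wrist_force: [-1.0, -0.3, 1.3]
gripper_width: 0.0376
grasp_force: 30.0
time: 37.35
tool_pos: [0.5639, -0.3184, 0.0222]
orientation: [[1.0, -0.0, 0.0], [-0.0, -1.0, -0.0], [0.0, 0.0, -1.0]]
wrist_force: [-3.8, 0.9, 10.9]
gripper_width: 0.0378
grasp_force: 30.0
```

Seated; release, rise and move clear toward the start for a final look.

```bash
python3 -m pendant '[[0,0,0,0,0,-0.1,1],[0,0,0,0,0,-0.1,-0.2],[0,0,0,0,0,-0.1,-0.2],[0,0,0,0,0,-0.1,-0.2],[0,0,0,0,0,-0.1,-0.2],[0,0,0,0,0,-0.1,-0.2],[0,0,0,0,0,-4,-0.2],[0,0,0,0,0,-8,-0.2],[0,0,0,0,0,-13,-0.2],[0,0,0,0,0,-15,-0.2]]';  python3 -m pendant '[[0,0,0,-5,5,0,-1],[0,0,0,-10,10,0,-1],[0,0,0,-15,15,0,-1],[0,0,0,-20,20,0,-1],[0,0,0,-22,28,0,-1],[0,0,0,-22,28,0,-1],[0,0,0,-22,28,0,-1],[0,0,0,-22,28,0,-1]]'
python3 - <<'E'
from h import *
a=vision.capture("top");b=vision.capture("scene")
cv2.imwrite("pics/f1.png",np.hstack([cv2.resize(a[180:330,100:300],(400,300)),cv2.resize(a[150:300,340:540],(400,300))]))
cv2.imwrite("pics/f2.png",np.hstack([cv2.resize(b[125:225,315:448],(400,300),interpolation=cv2.INTER_CUBIC),cv2.resize(b[260:380,150:310],(400,300),interpolation=cv2.INTER_CUBIC)]))
for n,z in(("fuse",.028),("contactor",.004),("small_gland",.004),("relay",.004),("large_gland",.004),("carton",0),("tin",0)): find(n,z=z)
E
```

```text
time: 38.35
tool_pos: [0.5655, -0.3192, 0.1757]
orientation: [[1.0, -0.0, 0.005], [-0.0, -1.0, -0.002], [0.005, 0.002, -1.0]]
wrist_force: [0.3, -0.4, -0.6]
gripper_width: 0.0558
grasp_force: 0.0
time: 39.15
tool_pos: [0.338, -0.6042, 0.1709]
orientation: [[1.0, -0.008, -0.002], [-0.008, -1.0, -0.003], [-0.002, 0.003, -1.0]]
wrist_force: [0.9, 0.1, -0.1]
gripper_width: 0.0931
grasp_force: 0.0
fuse top x 0.4256 y 0.3437 yaw 81.4 err 0.103 [0.69, 0.51]
fuse scene x 0.4226 y 0.3412 yaw 84.9 err 0.402 [0.69, 0.51]
fuse top+scene x 0.4251 y 0.3429 yaw 81.4 err 0.283 [0.69, 0.51]
contactor top x 0.5057 y 0.3332 yaw 81.5 err 0.061 [0.82, 0.9]
contactor scene x 0.5038 y 0.3314 yaw 86.8 err 0.114 [0.82, 0.9]
contactor top+scene x 0.5052 y 0.3329 yaw 82.1 err 0.102 [0.82, 0.9]
small_gland top x 0.5832 y 0.3228 yaw 24.0 err 0.250 [0.5, 0.69]
small_gland scene x 0.5826 y 0.3169 yaw 176.5 err 0.167 [0.5, 0.69]
small_gland top+scene x 0.5821 y 0.3213 yaw 12.2 err 0.263 [0.5, 0.69]
relay top x 0.4800 y -0.0239 yaw 0.0 err 1.000 [0.74, 0.67]
relay scene x 0.4818 y -0.3154 yaw 171.6 err 0.103 [0.74, 0.67]
relay top+scene x 0.4800 y -0.0239 yaw 0.0 err 1.000 [0.74, 0.67]
large_gland top x 0.5653 y -0.3178 yaw 172.0 err 0.141 [0.91, 0.78]
large_gland scene x 0.5642 y -0.3210 yaw 41.8 err 0.122 [0.91, 0.78]
large_gland top+scene x 0.5646 y -0.3200 yaw 46.7 err 0.152 [0.91, 0.78]
carton top x 0.5629 y -0.1487 yaw 0.7 err 0.052 [0.87, 0.59]
carton scene x 0.5595 y -0.1498 yaw 1.5 err 0.038 [0.87, 0.59]
carton top+scene x 0.5609 y -0.1490 yaw 0.4 err 0.071 [0.87, 0.59]
tin top x 0.5561 y 0.1388 yaw 176.0 err 0.050 [0.82, 0.89]
tin scene x 0.5530 y 0.1379 yaw 5.4 err 0.077 [0.82, 0.89]
tin top+scene x 0.5548 y 0.1379 yaw 3.0 err 0.086 [0.82, 0.89]
```

View pics/f1.png

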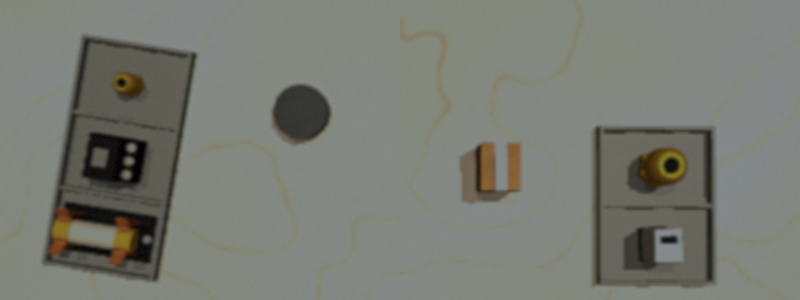

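View pics/f2.png

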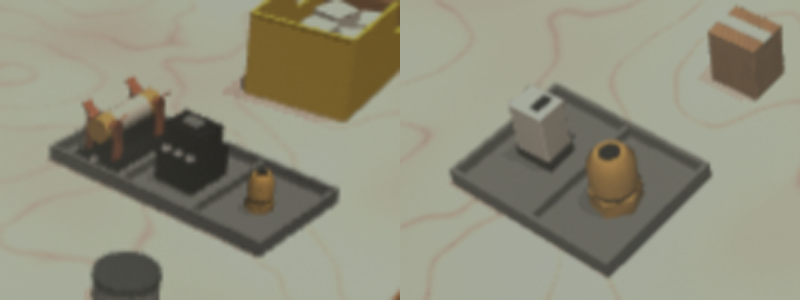

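Run:
```python
from h import *
a=vision.capture("top")
x0,y0=112,270;S2=10
im=cv2.resize(a[y0:y0+55,x0:x0+78],None,fx=S2,fy=S2,interpolation=cv2.INTER_CUBIC)
im=cv2.convertScaleAbs(im,alpha=1.6)
w=np.radians(-8.7);ex=np.array([np.cos(w),np.sin(w)]);ey=np.array([-ex[1],ex[0]])
t=np.array([.5065,.3337]);b=t-.0807*ex
def P(x,y,z): 
    q=b+x*ex+y*ey; return tuple(((proj("top",[[*q,z]])[0]-[x0,y0]+.5)*S2).astype(int))
L=lambda p,q,c:cv2.line(im,p,q,c,1,cv2.LINE_AA)
for s in(-1,1):
    L(P(-.012,s*.04,.04),P(.012,s*.04,.04),(0,255,0))       # expected fuse ends
    for q in(-1,1):
        L(P(q*.016,s*.025,.059),P(q*.016,s*.037,.059),(255,0,255))
    L(P(-.025,s*.05,.010),P(.025,s*.05,.010),(255,255,0))
    L(P(s*.025,-.05,.010),P(s*.025,.05,.010),(255,255,0))
cv2.imwrite("pics/f3.png",im)
```

```text
(no output)
```

View pics/f3.png

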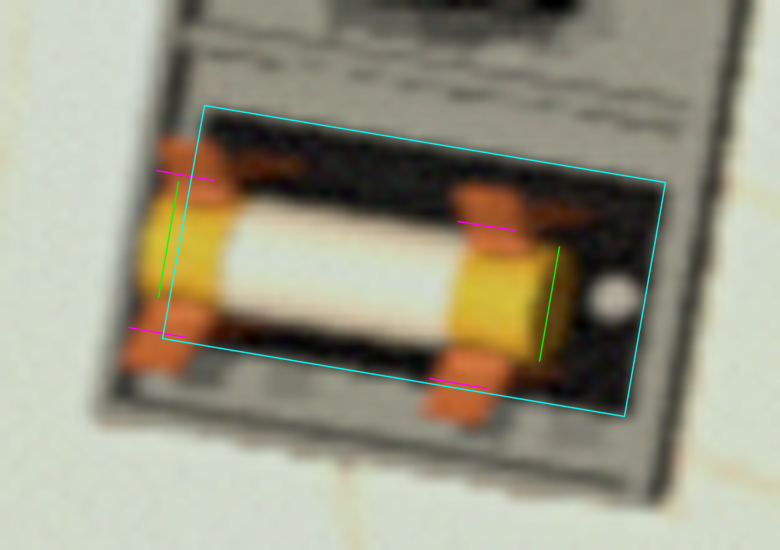

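Both kits are visibly right. The fuse ends sit about evenly over the clips (ends at about x = 148 and 570, clips at about 165–200 and 465–492). All the other parts stand upright in their bays, and the carton and tin are unmoved.

```bash
python3 -c "
from workcell import arm
print(arm.sign_off())"
```

```text
the job is handed in; nothing more can be done
None
```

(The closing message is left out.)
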